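# Pack away the pastels and snap the case shut

### The arm

A 6-joint arm with a two-finger parallel gripper is mounted at the origin on the work surface. World frame = base frame: x ahead of the robot, y to its left, z up, the work surface at z = 0. Lengths are in m, angles in rad, forces in N, time in s.
With the tool pointing down it reaches from about 0.275 to 0.725 m from the base axis. Payload 5.6 kg.
Tool frame: the origin (TCP) lies midway between the tips of the shut fingers; the grasp point (between the pads) lies 19 mm behind it; z points along the fingers, y is the line along which they close (so a half turn about z gives the same grasp; the last joint's range is limited). The gripper opens to 85 mm and grips with 20 to 120 N. Pads are 22 mm wide; open, the fingers measure 114 mm over their backs; the gripper's body (76 mm by 85 mm) begins 54 mm behind the grasp point. The pads swing forward as they close: fully open they stand 13 mm farther back than shut.
Start: joints at [1.398, 0.255, 0.108, 0, -1.424, -0.285], TCP at [0.243, 0.493, 0.231] pointing down, gripper open.
Joint ranges: [-2.95, 2.95], [-1.21, 1.97], [-1.09, 1.5], [-2.87, 1.71], [-2.94, -0.07], [-3.05, 3.05]. Speed limits (rad/s): [2.57, 2.57, 3.14, 3.14, 3.14, 3.14].

### API

Orientations are given as a rotation vector (axis times angle).
In Python, from station import robot gives the robot as it stands.
- The arm moves only by the tool send_rows, never from a script. Its argument "rows" is a list of rows, each a list of 2 entries, a list of its own where there are three numbers: the shift along the tool's x, y, z in m, then the turn, a rotation vector about the tool's x, y, z in rad. In form: [[[x, y, z], [ax, ay, az]], ...]. A call has 1 to 20 rows; each row shifts and turns the commanded pose from where the row before left it, along the tool's axes as they then stand; what a row does not reach is not made up. A row lasts 1/10 s, in which the tool goes at most 50 mm and 8.59 degrees, less where a joint would pass 70% of its speed; a pose out of reach is approached as far as the arm can. A call is refused whole if a number of a shift passes 0.05 or a number of a turn 0.15, either way. A call with a gripper value outside its range is refused whole. "fingers" is the finger opening in m, from 0 to 0.0854, set as the call begins (left out, the last holds). The fingers move at their own pace and stop on an object; "newtons" is the grip in N (left out, the last holds). Time passes only in rows, so rows that do not move let the fingers close. It gives the time, the measured TCP pose, the force, the opening and the grip force at its end, in the units of the state.
- robot.read_state(): the state, without advancing time (a new reading comes with each control period).
- robot.camera(name): name is "scene" or "top" or "wrist"; returns the picture (384x512x3 uint8, blue, green, red); there is no depth.
- robot.camera_params(name): a dict with "fovy" (degrees; the focal length in pixels is half the picture's height over the tangent of half this angle, whatever the lens; pixels are square), "cx", "cy" (the principal point, pixels), "dist_coeffs" ([k1, k2, p1, p2, k3] as OpenCV has them; the pictures are not rectified), "R" (3x3) and "t" (3): a world point X has camera coordinates R X + t. Camera axes: x right, y down, z forward; pixel columns grow to the right and rows downward; lengths in m; the calibration is good to about 2 mm. A picture is of the moment at which its call begins: read the wrist's pose just before it. camera_params takes no time and is no camera call; for the wrist camera it gives the pose at the moment of the call.
- robot.job_done(): hands the job in; it is judged then, once.
The state is a dict: "time_s": time; "joints": joint angles; "joint_velocities": joint speeds; "effort": joint torques, N m; "eef_pos": TCP position; "orientation": TCP orientation; "contact_force": force on the tool from outside, world axes, zero at the start; "torque": the same for the moment, N m; "width": finger opening in m; "finger_force": force on a finger pad.
Only numpy, scipy, OpenCV 4.12 (cv2) and the standard library are available. Lean on these libraries where they do the work, as an engineer would, in place of code of your own. Each camera call takes 0.05 s, during which the arm holds its last target. There are 200 camera calls.

### The job

Tip the four pastels out of the open lid into the base of the wooden case by swinging the lid over by its handle, letting it down under control rather than letting it slam. Once the lid is fully shut, swing the hasp up and press it home, firmly enough that it snaps behind the lid's catch but without ramming it, and leave the other things on the table where they are.

Things in the scene. Friction and masses are not known exactly. Their poses are not given: they have to be found in the camera images.
- case: wooden clamshell case, fixed, lying open: two trays, each 190 x 140 mm outside, 40 mm deep, 5 mm walls and floors, joined by a hinge. Origin on the table under the middle of the hinge line, which runs along its x axis at z 40 mm. The base lies at y 0 to 140 mm, the open lid at y 0 to -140 mm. Shut, it is 80 mm tall. Positions given 'on the case' are in this frame.
- lid (a joint): angle of the lid, rad: 0 = lying open flat on the table, 3.14 = shut on the base. It swings about the hinge line, its free edge rising from -y over the top to +y; past half way it would fall shut on its own.
- lid_handle (a point): middle of the lid's brass bar handle: a round bar 12 mm thick, parallel to the case's x axis, 48 mm out from the lid's free wall, 58 mm clear between its two legs. On the case at x 40 mm; open: y -188, z 25 mm; shut: y 188, z 55 mm.
- catch (a point): spring catch on the lid's free wall: a dark bar 6 mm thick, 22 mm long, its outer face 12 mm off the wall. Lid shut: at x -45, y 149, z 72 mm on the case, just above the hasp's end, which snaps in under and behind it as it yields 2 mm upwards (about 5 to 15 N at the hasp's knob).
- hasp_angle (a joint): angle of the hasp, rad: 0 = upright against the shut case (home), growing as it leans outward and down (at most 1.3). Brass strap 30 mm wide, 47 mm long on a stiff hinge on the base's outer +y wall; hinge line along the case's x axis at x -45, y 144, z 24 mm on the case. Its end meets the catch at about 0.2 rad.
- hasp: the brass hasp itself; origin at the middle of its hinge line, z axis along the strap towards its free end, y axis out of its outer face
- hasp_knob (a point): foot of the round red push button on the hasp's outer face, 16 mm across, 34 mm along the strap from its hinge. The button sits on an adjusting screw and does not give; its face stands 11 to 29 mm proud of the strap, different each time. Hasp home: foot at x -45, y 146, z 58 mm on the case.
- pastel0_c (a point): centre of the red chunky pastel block, 34 x 24 x 22 mm, 30 g
- pastel1_c (a point): centre of the blue chunky pastel block, 34 x 24 x 22 mm, 30 g
- pastel2_c (a point): centre of the yellow chunky pastel block, 34 x 24 x 22 mm, 30 g
- pastel3_c (a point): centre of the green chunky pastel block, 34 x 24 x 22 mm, 30 g
- mug: white mug, 80 mm wide, 90 mm tall; a bystander; origin at the centre of its underside
- tape: yellow roll of masking tape lying flat, 90 mm wide, 22 mm tall; a bystander; origin at the centre of its underside
- glass: clear water glass, 60 mm wide, 120 mm tall; a bystander; origin at the centre of its underside
- cutter: closed yellow craft knife, 140 x 22 x 18 mm; a bystander; origin at the centre of its underside
- bottle: red drinks bottle, 66 mm wide, 200 mm tall; a bystander; origin at the centre of its underside
- basket: small green plastic basket, 150 x 100 x 50 mm; a bystander; origin at the centre of its underside
- marker: red and black marker pen, 130 x 16 x 16 mm; a bystander; origin at the centre of its underside

How it is judged:
On the way, in this order (a step that is already met when the one before it is completed fails the run):
1. the lid is shut on the base with all four pastels inside, the hasp still open (value of joint lid above 3.05 rad and x of pastel0_c in the frame of case between -0.095 and 0.095 m and y of pastel0_c in the frame of case between 0 and 0.14 m and z of each of pastel0_c, pastel1_c, pastel2_c, pastel3_c in the frame of case below 0.07 m and x of pastel1_c in the frame of case between -0.095 and 0.095 m and y of pastel1_c in the frame of case between 0 and 0.14 m and x of pastel2_c in the frame of case between -0.095 and 0.095 m and y of pastel2_c in the frame of case between 0 and 0.14 m and x of pastel3_c in the frame of case between -0.095 and 0.095 m and y of pastel3_c in the frame of case between 0 and 0.14 m and value of joint hasp_angle above 0.15 rad), for 0.2 s.
2. the hasp is snapped in behind the catch of the shut lid (value of joint lid above 3.05 rad and value of joint hasp_angle below 0.1 rad), for 0.2 s.
At the end, for the whole second after the job is handed in: The lid is fully shut (over 3.05 rad), the hasp is home behind the catch (under 0.1 rad), both at rest, and the centres of all four pastels are inside the case (all of step 2 and x of pastel0_c in the frame of case between -0.095 and 0.095 m and y of pastel0_c in the frame of case between 0 and 0.14 m and z of each of pastel0_c, pastel1_c, pastel2_c, pastel3_c in the frame of case below 0.07 m and x of pastel1_c in the frame of case between -0.095 and 0.095 m and y of pastel1_c in the frame of case between 0 and 0.14 m and x of pastel2_c in the frame of case between -0.095 and 0.095 m and y of pastel2_c in the frame of case between 0 and 0.14 m and x of pastel3_c in the frame of case between -0.095 and 0.095 m and y of pastel3_c in the frame of case between 0 and 0.14 m and velocity of joint each of lid, hasp_angle below 0.05 rad/s); the robot touches nothing.
It fails at once if the lid slams (swings shut faster than 3 rad/s) (velocity of joint lid above 3 rad/s).
It fails at once if the hasp is rammed with more than 30 N (contact force between hasp and anything else above 30 N).
It fails at once if a bystander is moved by more than 40 mm (distance of any of mug, tape, glass, cutter, bottle, basket, marker from where it was at the start of the episode above 0.04 m).
It also fails if it takes over 51 s, if anything falls off the work surface, if the arm or the gripper's body presses on something with over 40 N, if the wrist force passes 120 N, or if a joint passes its speed limit or range.

## Working session

There is one attempt and no reset: what is moved stays moved. The work goes in short steps, Python scripts to look and compute and a tool call to move; the robot and the scene stay as the last step left them, time stands still between calls to the robot, and variables do not carry over. Pictures are saved under pics/ and viewed, at most 10 in all, crops included, and the job is handed in when it is done.

Besides the shell and the picture viewer there is one more tool, called after "Emit:" as name(argument=value, ...), one argument or row to a line, values as JSON. send_rows: Moves the arm, as the interface text tells. Its arguments: {"type":"object","properties":{"rows":{"type":"array"},"fingers":{"type":"number"},"newtons":{"type":"number"}},"required":["rows"]}

```bash
mkdir -p pics
python3 - <<'E'
from station import robot
import cv2,numpy as np
print(robot.read_state())
for n in("scene","top"):
    im=robot.camera(n);cv2.imwrite(f"pics/{n}0.png",im)
    print(n,robot.camera_params(n))
E
```

```text
{'time_s': 0.0, 'joints': array([ 1.39758691e+00,  2.55767825e-01,  1.06990152e-01, -5.00463049e-04,
       -1.42390045e+00, -2.84579787e-01]), 'joint_velocities': array([ 0.00033513, -0.00023503, -0.00061795, -0.0011751 , -0.00080127,
        0.00151861]), 'effort': array([-1.06267176e-03, -3.86629093e+01,  2.37941194e+01,  5.36553562e+00,
       -6.24117689e-03,  1.35572628e-05]), 'eef_pos': array([0.24280944, 0.49293964, 0.2303752 ]), 'orientation': array([ 3.05777000e+00, -7.12510932e-01, -6.11458461e-04]), 'contact_force': array([0.46914923, 0.66811816, 1.03614971]), 'torque': array([0.00817138, 0.01806714, 0.01696915]), 'finger_force': 0.0, 'width': 0.08539313283135568}
scene {'fovy': 57.33326387540779, 'cx': 248.52932015118708, 'cy': 191.77896080809856, 'dist_coeffs': array([-0.02389624,  0.        ,  0.        ,  0.        ,  0.        ]), 'R': array([[ 0.49469802,  0.86901224, -0.00957048],
       [ 0.68782124, -0.39823604, -0.6068855 ],
       [-0.53120224,  0.29364228, -0.79473165]]), 't': array([-0.27077107, -0.35770033,  1.54230874])}
top {'fovy': 44.221556975763754, 'cx': 258.8534119371552, 'cy': 194.53248480558423, 'dist_coeffs': array([-0.07492625,  0.        ,  0.        ,  0.        ,  0.        ]), 'R': array([[ 0.03044942, -0.99948663,  0.00996526],
       [-0.99816559, -0.03092811, -0.05204717],
       [ 0.05232865, -0.00836217, -0.99859491]]), 't': array([-0.02868672,  0.55592808,  1.38871601])}
```

View pics/top0.png

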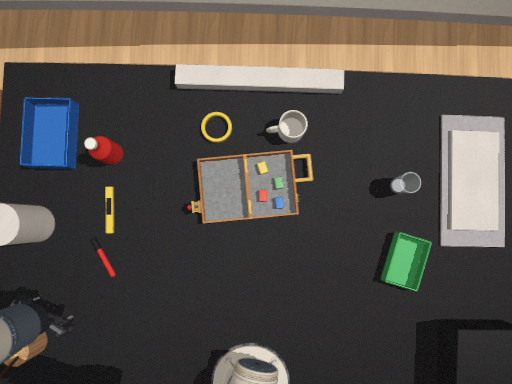

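View pics/scene0.png

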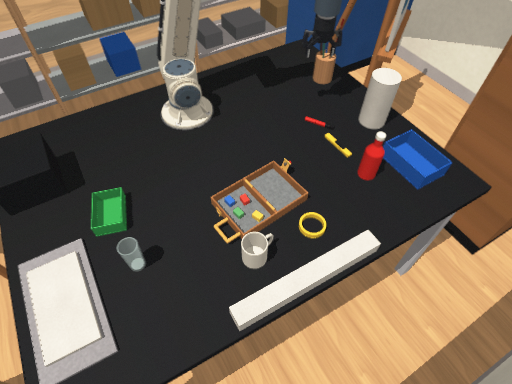

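The top view shows the open case with the base on the left (about x 200-247, y 155-220) and the lid on the right (247-297). The handle is at about (303,168) and the hasp with its red knob at about (190,208). The mug is at (292,126). The scene view agrees.

```bash
cat > h.py <<'E'
import cv2,numpy as np
from scipy.spatial.transform import Rotation as Ro
def K(p):
    f=192/np.tan(np.radians(p["fovy"]/2));return np.array([[f,0,p["cx"]],[0,f,p["cy"]],[0,0,1]])
def ray(p,uv):
    n=cv2.undistortPoints(np.array(uv,float).reshape(-1,1,2),K(p),p["dist_coeffs"]).reshape(-1,2)
    d=np.c_[n,np.ones(len(n))]@p["R"]; return -p["R"].T@p["t"],d
def plane(p,uv,z):
    o,d=ray(p,uv); return o+d*((z-o[2])/d[:,2])[:,None]
def tri(ps,uvs):
    A=np.zeros((3,3));b=np.zeros(3)
    for p,uv in zip(ps,uvs):
        o,d=ray(p,[uv]);d=d[0]/np.linalg.norm(d[0]);M=np.eye(3)-np.outer(d,d);A+=M;b+=M@o
    return np.linalg.solve(A,b)
def proj(p,X):
    return cv2.projectPoints(np.array(X,float).reshape(-1,1,3),cv2.Rodrigues(p["R"])[0],p["t"],K(p),p["dist_coeffs"])[0].reshape(-1,2)
E
python3 - <<'E'
from h import *
from station import robot
p=robot.camera_params("top")
im=cv2.imread("pics/top0.png");hsv=cv2.cvtColor(im,cv2.COLOR_BGR2HSV)
m=cv2.inRange(hsv,(5,100,60),(22,255,255));m[:140]=0;m[235:]=0;m[:,:185]=0;m[:,320:]=0
# body only: wall colour; use closed then opened mask
c=cv2.morphologyEx(m,cv2.MORPH_CLOSE,np.ones((5,5)))
cs,_=cv2.findContours(c,0,2);f=np.zeros_like(m);cv2.drawContours(f,[max(cs,key=cv2.contourArea)],-1,255,-1)
f=cv2.morphologyEx(f,cv2.MORPH_OPEN,np.ones((25,25)))
cs,_=cv2.findContours(f,0,2);r=cv2.minAreaRect(max(cs,key=cv2.contourArea));b=cv2.boxPoints(r);print(r,b)
P=plane(p,b,0.04);print(P.round(4),[np.linalg.norm(P[i]-P[i-1]).round(3) for i in range(4)],P.mean(0))
for n,uv,z in[("mug",(294,127),.09),("hasp",(188,208),.02),("handle",(309,167),.025),("tape",(216,127),.022),("mughandle",(271,129),.06)]:print(n,plane(p,[uv],z).round(3))
w=robot.camera_params("wrist");print(w["fovy"],-w["R"].T@w["t"],w["R"][2],w["R"][0])
s=robot.read_state();print(Ro.from_rotvec(s["orientation"]).as_matrix().round(3))
E
```

```text
((255.23374938964844, 185.4539337158203), (65.60789489746094, 115.00342559814453), 84.5596694946289) [[194.88095 158.24945]
 [309.36633 147.34607]
 [315.58655 212.65842]
 [201.10117 223.5618 ]]
[[ 0.6558  0.1791  0.04  ]
 [ 0.6986 -0.1555  0.04  ]
 [ 0.5074 -0.1784  0.04  ]
 [ 0.4656  0.1538  0.04  ]] [np.float64(0.192), np.float64(0.337), np.float64(0.193), np.float64(0.335)] [ 5.81841938e-01 -2.43280067e-04  4.00000000e-02]
mug [[ 0.748 -0.105  0.09 ]]
hasp [[0.51  0.196 0.02 ]]
handle [[ 0.642 -0.158  0.025]]
tape [[0.754 0.122 0.022]]
mughandle [[ 0.745 -0.041  0.06 ]]
67.78647402233997 [0.31840445 0.45711254 0.3736311 ] [-0.29349128  0.142033   -0.94535152] [-0.44085484 -0.89757616  0.00201155]
[[ 0.897 -0.442 -0.001]
 [-0.442 -0.897 -0.002]
 [ 0.     0.002 -1.   ]]
```

```bash
cat > plan.py <<'E'
import json
from h import *
def rows(p,Rm,poses,nd=3):
    """poses: list of (pos, R) waypoints, one per row; error feedback through the rounding"""
    p=np.array(p,float);Rm=Rm.copy();out=[]
    for q,Q in poses:
        s=(Rm.T@(q-p)).round(nd)+0.;a=Ro.from_matrix(Rm.T@Q).as_rotvec().round(nd)+0.
        out.append([s.tolist(),a.tolist()]);p=p+Rm@s;Rm=Rm@Ro.from_rotvec(a).as_matrix()
    print(json.dumps(out).replace(" ",""));print("end",p.round(4),"max",max(np.abs(sum(r,[])[:3]).max() for r in out).round(3),max(np.abs(r[1]).max() for r in out));return p,Rm
def line(p0,R0,p1,R1,n):
    v=Ro.from_matrix(R0.T@R1).as_rotvec()
    return [(np.array(p0)+(np.array(p1)-p0)*k/n,R0@Ro.from_rotvec(v*k/n).as_matrix()) for k in range(1,n+1)]
def down(yaw): # tool x at yaw, pointing down
    c,s=np.cos(yaw),np.sin(yaw);return np.array([[c,s,0],[s,-c,0],[0,0,-1.]])
def cur():
    from station import robot
    s=robot.read_state();return s["eef_pos"],Ro.from_rotvec(s["orientation"]).as_matrix()
E
python3 - <<'E'
from plan import *
p,R=cur()
rows(p,R,line(p,R,[.60,0.0,.28],down(.13),16))
E
```

```text
[[[0.034,0.018,-0.003],[0.0,0.0,-0.037]],[[0.033,0.019,-0.003],[0.0,0.0,-0.036]],[[0.032,0.02,-0.003],[0.0,0.0,-0.037]],[[0.031,0.021,-0.003],[0.0,0.0,-0.037]],[[0.031,0.023,-0.003],[0.0,0.0,-0.037]],[[0.03,0.023,-0.003],[0.001,0.0,-0.036]],[[0.029,0.025,-0.003],[0.0,0.0,-0.037]],[[0.028,0.026,-0.004],[0.0,0.0,-0.037]],[[0.027,0.027,-0.003],[0.0,0.0,-0.037]],[[0.026,0.027,-0.003],[0.0,0.0,-0.036]],[[0.025,0.029,-0.003],[0.0,0.0,-0.037]],[[0.024,0.03,-0.003],[0.0,0.0,-0.037]],[[0.023,0.03,-0.003],[0.0,0.0,-0.037]],[[0.021,0.031,-0.003],[0.0,0.0,-0.036]],[[0.021,0.032,-0.003],[0.0,0.0,-0.037]],[[0.019,0.033,-0.003],[0.001,0.0,-0.037]]]
end [0.5997 0.     0.2798] max 0.034 0.037
```

Emit:
send_rows(
  rows=[
    [[0.034,0.018,-0.003],[0,0,-0.037]],
    [[0.033,0.019,-0.003],[0,0,-0.036]],
    [[0.032,0.02,-0.003],[0,0,-0.037]],
    [[0.031,0.021,-0.003],[0,0,-0.037]],
    [[0.031,0.023,-0.003],[0,0,-0.037]],
    [[0.03,0.023,-0.003],[0,0,-0.036]],
    [[0.029,0.025,-0.003],[0,0,-0.037]],
    [[0.028,0.026,-0.004],[0,0,-0.037]],
    [[0.027,0.027,-0.003],[0,0,-0.037]],
    [[0.026,0.027,-0.003],[0,0,-0.036]],
    [[0.025,0.029,-0.003],[0,0,-0.037]],
    [[0.024,0.03,-0.003],[0,0,-0.037]],
    [[0.023,0.03,-0.003],[0,0,-0.037]],
    [[0.021,0.031,-0.003],[0,0,-0.036]],
    [[0.021,0.032,-0.003],[0,0,-0.037]],
    [[0.019,0.033,-0.003],[0,0,-0.037]],
    [[0,0,0],[0,0,0]],
    [[0,0,0],[0,0,0]],
  ],
)

```text
time_s: 1.9
eef_pos: [0.5999, -0.0002, 0.2792]
orientation: [-3.135, -0.201, 0.003]
contact_force: [-0.8, 1.3, 0.1]
width: 0.0852
finger_force: 0.0
```

Run:
```python
from h import *
from station import robot
import pickle
s=robot.read_state();p=robot.camera_params("wrist");im=robot.camera("wrist")
pickle.dump((s,p),open("w1.pkl","wb"));cv2.imwrite("pics/w1.png",im)
print(s["time_s"],s["eef_pos"],-p["R"].T@p["t"])
```

```text
1.9 [ 5.99938015e-01 -2.38051362e-04  2.79224896e-01] [0.68364031 0.01171237 0.4222058 ]
```

View pics/w1.png

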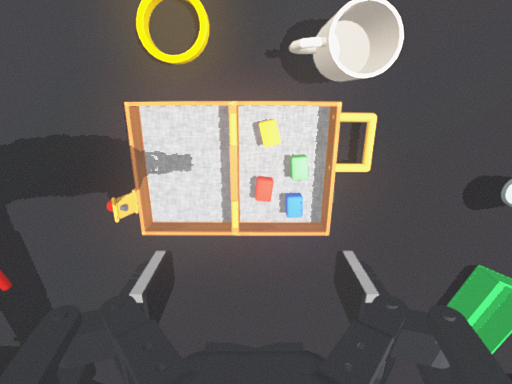

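The wrist view shows the rim corners at about (125,102), (341,102), (329,236) and (143,236). The handle bar runs from (375,115) to (369,170). The hasp is at about (125,206) with its knob at (110,206). The mug handle's tip is at (292,47), well clear of the lid handle.

Run:
```python
from h import *
import pickle
from scipy.optimize import least_squares
s,p=pickle.load(open("w1.pkl","rb"));im=cv2.imread("pics/w1.png")
hsv=cv2.cvtColor(im,cv2.COLOR_BGR2HSV)
uv=np.array([(125.5,102),(341,102),(329,235.5),(143.5,235.5)],float)
M=np.array([(95,140),(95,-140),(-95,-140),(-95,140)])/1e3
P=plane(p,uv,.04)[:,:2]
f=lambda q:(np.c_[np.cos(q[2])*M[:,0]-np.sin(q[2])*M[:,1],np.sin(q[2])*M[:,0]+np.cos(q[2])*M[:,1]]+q[:2]-P).ravel()
r=least_squares(f,[.58,0,.1]);print(r.x,(r.fun*1e3).round(1))
q=r.x;C=np.array([[np.cos(q[2]),-np.sin(q[2])],[np.sin(q[2]),np.cos(q[2])]]);np.save("case.npy",q)
def W(v): v=np.atleast_2d(v)/1e3;return np.c_[v[:,:2]@C.T+q[:2],v[:,2]]
print("handle ends px pred",proj(p,W([[69,-188,25],[11,-188,25],[40,-188,25]])),)
pt=plane(p,[(372,143)],.028);print("handle mid case",(pt[:,:2]-q[:2])@C*1e3)
print("mug top case",(plane(p,[(365,40)],.09)[:,:2]-q[:2])@C*1e3)
for a in(1.3,1.0,.7,.4):
    d=np.array([0,np.sin(a),np.cos(a)]);n=np.array([0,np.cos(a),-np.sin(a)]);h=np.array([-45,144,24])
    print(a,"endmid,foot,face11,face29",proj(p,W([h+47*d,h+34*d+2*n,h+34*d+13*n,h+34*d+31*n])).round(1).tolist())
red=cv2.inRange(hsv,(0,150,60),(6,255,255))|cv2.inRange(hsv,(174,150,60),(180,255,255));red[:,150:]=0;red[250:]=0
n,l,st,ce=cv2.connectedComponentsWithStats(red);print(st[1:],ce[1:])
cv2.imwrite("pics/c1.png",cv2.resize(im[180:240,90:160],None,fx=8,fy=8,interpolation=cv2.INTER_CUBIC))
```

```text
[0.57841674 0.02472742 0.12933866] [-1.1  0.8 -0.2 -1.3  0.6 -0.5  0.7  0.9]
handle ends px pred [[371.62531175 122.242788  ]
 [366.49220214 163.65996818]
 [369.03532028 143.39672802]]
handle mid case [[  41.05737478 -190.89871051]]
mug top case [[ 159.98985259 -144.29934178]]
1.3 endmid,foot,face11,face29 [[106.3, 203.1], [115.9, 201.8], [117.2, 199.3], [119.1, 195.5]]
1.0 endmid,foot,face11,face29 [[105.9, 206.3], [115.4, 204.1], [114.3, 201.8], [112.6, 198.3]]
0.7 endmid,foot,face11,face29 [[108.7, 209.1], [117.2, 206.1], [113.7, 204.3], [108.2, 201.5]]
0.4 endmid,foot,face11,face29 [[114.8, 211.2], [121.1, 207.7], [115.4, 206.5], [106.4, 204.7]]
[[107 201   6  11  45]] [[109.31111111 206.02222222]]
```

View pics/c1.png

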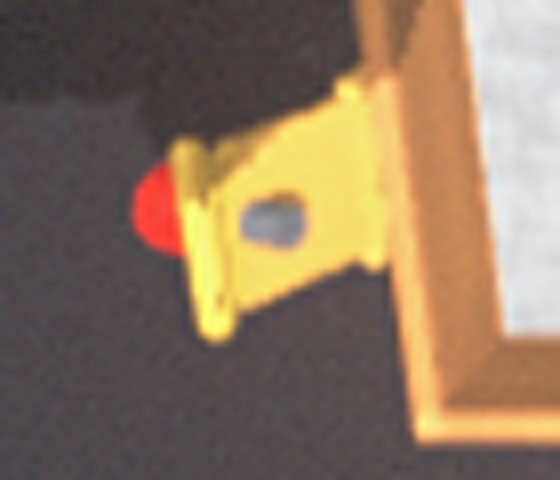

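The hasp leans out about 0.4 rad. Its strap end is at (116,210) and the red knob's edge at x 107, so the knob is tall, about 27 mm. The rim fit leaves residuals near 1 mm, and the handle lies at (41,-190) on the case, against the (40,-188) given. Next is the approach to the handle.

```bash
cat >> plan.py <<'E'
qc=np.load("case.npy");Rc=Ro.from_euler("z",qc[2]).as_matrix()
def W(x,y,z): return Rc@(np.array([x,y,z])/1e3)+[qc[0],qc[1],0]
def C(P): return (Rc.T@(np.array(P)-[qc[0],qc[1],0])*1e3).round(1)
E
python3 - <<'E'
from plan import *
p,R=cur();D=down(qc[2])
a=W(40,-189,90);b=W(40,-189,10)
rows(p,R,line(p,R,a,D,8)+line(a,D,b,D,5))
E
```

```text
[[[0.003,0.02,0.024],[0.0,0.0,0.0]],[[0.003,0.021,0.023],[0.0,0.0,0.0]],[[0.002,0.02,0.024],[0.0,0.0,0.0]],[[0.003,0.02,0.024],[0.0,0.001,0.0]],[[0.003,0.02,0.023],[0.0,0.0,0.0]],[[0.003,0.021,0.024],[0.0,0.0,0.0]],[[0.002,0.02,0.024],[0.0,0.0,0.0]],[[0.003,0.02,0.024],[0.0,0.0,0.0]],[[0.0,0.0,0.016],[0.0,0.0,0.0]],[[0.0,0.0,0.016],[0.0,0.0,0.0]],[[0.0,0.0,0.016],[0.0,0.0,0.0]],[[0.0,0.0,0.016],[0.0,0.0,0.0]],[[0.0,0.0,0.016],[0.0,0.0,0.0]]]
end [ 0.6422 -0.1573  0.0096] max 0.024 0.001
```

Emit:
send_rows(
  rows=[
    [[0.003,0.02,0.024],[0,0,0]],
    [[0.003,0.021,0.023],[0,0,0]],
    [[0.002,0.02,0.024],[0,0,0]],
    [[0.003,0.02,0.024],[0,0,0]],
    [[0.003,0.02,0.023],[0,0,0]],
    [[0.003,0.021,0.024],[0,0,0]],
    [[0.002,0.02,0.024],[0,0,0]],
    [[0.003,0.02,0.024],[0,0,0]],
    [[0,0,0.016],[0,0,0]],
    [[0,0,0.016],[0,0,0]],
    [[0,0,0.016],[0,0,0]],
    [[0,0,0.016],[0,0,0]],
    [[0,0,0.016],[0,0,0]],
  ],
  fingers=0.046,
  newtons=30,
)

```text
time_s: 3.25
eef_pos: [0.6426, -0.1558, 0.0101]
orientation: [-3.135, -0.207, -0.001]
contact_force: [-0.4, -0.3, -0.6]
width: 0.0457
finger_force: 0.0
```

Emit:
send_rows(
  rows=[
    [[0,0,0],[0,0,0]],
    [[0,0,0],[0,0,0]],
    [[0,0,0],[0,0,0]],
    [[0,0,0],[0,0,0]],
    [[0,0,0],[0,0,0]],
  ],
  fingers=0.0,
)

```text
time_s: 3.75
eef_pos: [0.6431, -0.1563, 0.0114]
orientation: [-3.134, -0.205, -0.002]
contact_force: [-1.6, 6.0, 3.2]
width: 0.0109
finger_force: 29.6
```

Run:
```python
from plan import *
D=down(qc[2]);p,R=np.array([0.6422,-0.1573,0.0096]),D
def T(f):
    a=np.pi+np.arctan2(15,188)-f;r=188.6
    return W(40,r*np.cos(a),40+r*np.sin(a)-15.4),D
f=np.r_[.015,.04,.08,np.arange(.13,2.9,.05),np.arange(2.92,3.16,.03)]
print(len(f),cur()[1].round(3).tolist())
for k in range(0,len(f),20):
    print(f[k:k+20][-1]);p,R=rows(p,R,[T(x) for x in f[k:k+20]])
```

```text
68 [[0.992, 0.13, 0.001], [0.13, -0.992, 0.001], [0.002, -0.001, -1.0]]
0.9299999999999998
[[[0.0,-0.001,-0.003],[0.0,0.0,0.0]],[[0.0,0.001,-0.005],[0.0,0.0,0.0]],[[0.0,0.0,-0.007],[0.0,0.0,0.0]],[[0.0,0.0,-0.009],[0.0,0.0,0.0]],[[0.0,-0.001,-0.01],[0.0,0.0,0.0]],[[0.0,-0.001,-0.009],[0.0,0.0,0.0]],[[0.0,-0.002,-0.01],[0.0,0.0,0.0]],[[0.0,-0.002,-0.009],[0.0,0.0,0.0]],[[0.0,-0.003,-0.009],[0.0,0.0,0.0]],[[0.0,-0.003,-0.009],[0.0,0.0,0.0]],[[0.0,-0.003,-0.009],[0.0,0.0,0.0]],[[0.0,-0.004,-0.008],[0.0,0.0,0.0]],[[0.0,-0.004,-0.008],[0.0,0.0,0.0]],[[0.0,-0.005,-0.009],[0.0,0.0,0.0]],[[0.0,-0.005,-0.008],[0.0,0.0,0.0]],[[0.0,-0.006,-0.007],[0.0,0.0,0.0]],[[0.0,-0.006,-0.008],[0.0,0.0,0.0]],[[0.0,-0.006,-0.007],[0.0,0.0,0.0]],[[0.0,-0.006,-0.006],[0.0,0.0,0.0]],[[0.0,-0.007,-0.007],[0.0,0.0,0.0]]]
end [ 0.6339 -0.0938  0.1666] max 0.01 0.0
1.9299999999999997
[[[0.0,-0.008,-0.006],[0.0,0.0,0.0]],[[0.0,-0.007,-0.005],[0.0,0.0,0.0]],[[0.0,-0.008,-0.006],[0.0,0.0,0.0]],[[0.0,-0.008,-0.005],[0.0,0.0,0.0]],[[0.0,-0.008,-0.004],[0.0,0.0,0.0]],[[0.0,-0.009,-0.004],[0.0,0.0,0.0]],[[0.0,-0.008,-0.0
[... 902 characters left out ...]
.0]],[[0.0,-0.006,0.007],[0.0,0.0,0.0]],[[0.0,-0.006,0.007],[0.0,0.0,0.0]],[[0.0,-0.005,0.008],[0.0,0.0,0.0]],[[0.0,-0.005,0.008],[0.0,0.0,0.0]],[[0.0,-0.005,0.008],[0.0,0.0,0.0]],[[0.0,-0.004,0.008],[0.0,0.0,0.0]],[[0.0,-0.004,0.009],[0.0,0.0,0.0]],[[0.0,-0.003,0.009],[0.0,0.0,0.0]],[[0.0,-0.003,0.007],[0.0,0.0,0.0]]]
end [0.5946 0.2086 0.0806] max 0.009 0.0
3.1599999999999984
[[[0.0,-0.001,0.005],[0.0,0.0,0.0]],[[0.0,-0.002,0.006],[0.0,0.0,0.0]],[[0.0,-0.001,0.005],[0.0,0.0,0.0]],[[0.0,-0.001,0.006],[0.0,0.0,0.0]],[[0.0,-0.001,0.006],[0.0,0.0,0.0]],[[0.0,-0.001,0.005],[0.0,0.0,0.0]],[[0.0,-0.001,0.006],[0.0,0.0,0.0]],[[0.0,0.0,0.005],[0.0,0.0,0.0]]]
end [0.5936 0.2166 0.0366] max 0.006 0.0
```

Emit:
send_rows(
  rows=[
    [[0,-0.001,-0.003],[0,0,0]],
    [[0,0.001,-0.005],[0,0,0]],
    [[0,0,-0.007],[0,0,0]],
    [[0,0,-0.009],[0,0,0]],
    [[0,-0.001,-0.01],[0,0,0]],
    [[0,-0.001,-0.009],[0,0,0]],
    [[0,-0.002,-0.01],[0,0,0]],
    [[0,-0.002,-0.009],[0,0,0]],
    [[0,-0.003,-0.009],[0,0,0]],
    [[0,-0.003,-0.009],[0,0,0]],
    [[0,-0.003,-0.009],[0,0,0]],
    [[0,-0.004,-0.008],[0,0,0]],
    [[0,-0.004,-0.008],[0,0,0]],
    [[0,-0.005,-0.009],[0,0,0]],
    [[0,-0.005,-0.008],[0,0,0]],
    [[0,-0.006,-0.007],[0,0,0]],
    [[0,-0.006,-0.008],[0,0,0]],
    [[0,-0.006,-0.007],[0,0,0]],
    [[0,-0.006,-0.006],[0,0,0]],
    [[0,-0.007,-0.007],[0,0,0]],
  ],
)

```text
time_s: 5.75
eef_pos: [0.6355, -0.0965, 0.1702]
orientation: [3.13, 0.203, 0.006]
contact_force: [5.4, -5.1, 1.6]
width: 0.0107
finger_force: 29.2
```

Emit:
send_rows(
  rows=[
    [[0,-0.008,-0.006],[0,0,0]],
    [[0,-0.007,-0.005],[0,0,0]],
    [[0,-0.008,-0.006],[0,0,0]],
    [[0,-0.008,-0.005],[0,0,0]],
    [[0,-0.008,-0.004],[0,0,0]],
    [[0,-0.009,-0.004],[0,0,0]],
    [[0,-0.008,-0.004],[0,0,0]],
    [[0,-0.009,-0.003],[0,0,0]],
    [[0,-0.009,-0.003],[0,0,0]],
    [[0,-0.009,-0.002],[0,0,0]],
    [[0,-0.01,-0.002],[0,0,0]],
    [[0,-0.009,-0.001],[0,0,0]],
    [[0,-0.009,-0.001],[0,0,0]],
    [[0,-0.01,-0.001],[0,0,0]],
    [[0,-0.009,0],[0,0,0]],
    [[0,-0.01,0.001],[0,0,0]],
    [[0,-0.009,0.001],[0,0,0]],
    [[0,-0.009,0.001],[0,0,0]],
    [[0,-0.01,0.002],[0,0,0]],
    [[0,-0.009,0.003],[0,0,0]],
  ],
)

```text
time_s: 7.75
eef_pos: [0.6129, 0.0812, 0.2098]
orientation: [3.134, 0.204, 0.01]
contact_force: [4.6, -0.4, 4.0]
width: 0.0103
finger_force: 33.1
```

Emit:
send_rows(
  rows=[
    [[0,-0.009,0.003],[0,0,0]],
    [[0,-0.009,0.003],[0,0,0]],
    [[0,-0.008,0.004],[0,0,0]],
    [[0,-0.009,0.004],[0,0,0]],
    [[0,-0.008,0.004],[0,0,0]],
    [[0,-0.008,0.005],[0,0,0]],
    [[0,-0.008,0.006],[0,0,0]],
    [[0,-0.007,0.005],[0,0,0]],
    [[0,-0.007,0.006],[0,0,0]],
    [[0,-0.007,0.007],[0,0,0]],
    [[0,-0.007,0.007],[0,0,0]],
    [[0,-0.006,0.007],[0,0,0]],
    [[0,-0.006,0.007],[0,0,0]],
    [[0,-0.005,0.008],[0,0,0]],
    [[0,-0.005,0.008],[0,0,0]],
    [[0,-0.005,0.008],[0,0,0]],
    [[0,-0.004,0.008],[0,0,0]],
    [[0,-0.004,0.009],[0,0,0]],
    [[0,-0.003,0.009],[0,0,0]],
    [[0,-0.003,0.007],[0,0,0]],
  ],
)

```text
time_s: 9.75
eef_pos: [0.596, 0.2084, 0.082]
orientation: [3.134, 0.205, 0.004]
contact_force: [6.8, -0.4, -0.1]
width: 0.0105
finger_force: 35.5
```

Emit:
send_rows(
  rows=[
    [[0,-0.001,0.005],[0,0,0]],
    [[0,-0.002,0.006],[0,0,0]],
    [[0,-0.001,0.005],[0,0,0]],
    [[0,-0.001,0.006],[0,0,0]],
    [[0,-0.001,0.006],[0,0,0]],
    [[0,-0.001,0.005],[0,0,0]],
    [[0,-0.001,0.006],[0,0,0]],
    [[0,0,0.005],[0,0,0]],
    [[0,0,0],[0,0,0]],
  ],
)

```text
time_s: 10.65
eef_pos: [0.5948, 0.2167, 0.0391]
orientation: [-3.135, -0.205, -0.004]
contact_force: [1.9, 2.5, 6.2]
width: 0.0107
finger_force: 36.4
```

Run:
```python
from h import *
from station import robot
from plan import C
s=robot.read_state();print(s["contact_force"],C(s["eef_pos"]))
im=robot.camera("scene");cv2.imwrite("pics/s2.png",cv2.resize(im[130:290,150:350],None,fx=4,fy=3.75))
```

```text
[1.92685091 2.46410284 6.2265502 ] [ 41.  188.3  39.1]
```

View pics/s2.png

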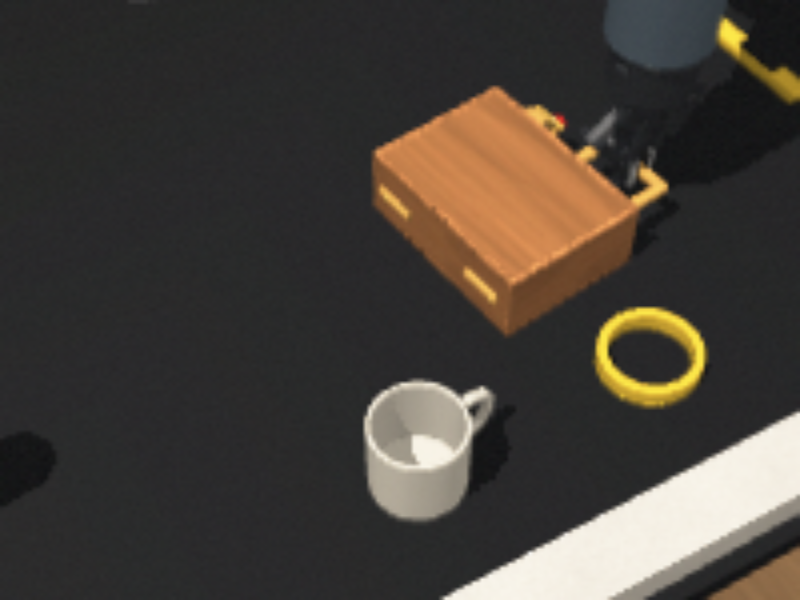

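The scene crop shows the lid shut flush on the base, no pastels outside, and the hasp with its red knob still leaning out. I'll release the handle, rise, turn the tool a quarter and come down outside the knob.

Run:
```python
from plan import *
p,R=np.array([0.5936,0.2166,0.0366]),down(qc[2])
D=down(qc[2]-np.pi/2)
a=p+[0,0,.11];b=W(-45,228,145);c=W(-45,228,40)
p,R=rows(p,R,line(p,R,a,R,6)+line(a,R,b,D,14));p,R=rows(p,R,line(b,D,c,D,5));print(R.round(3).tolist())
```

```text
[[[0.0,0.0,-0.018],[0.0,0.0,0.0]],[[0.0,0.0,-0.019],[0.0,0.0,0.0]],[[0.0,0.0,-0.018],[0.0,0.0,0.0]],[[0.0,0.0,-0.018],[0.0,0.0,0.0]],[[0.0,0.0,-0.019],[0.0,0.0,0.0]],[[0.0,0.0,-0.018],[0.0,0.0,0.0]],[[-0.006,-0.003,0.0],[0.0,0.0,0.112]],[[-0.006,-0.002,0.0],[0.0,0.0,0.112]],[[-0.007,-0.001,0.0],[0.0,0.0,0.113]],[[-0.007,-0.001,0.0],[0.0,0.0,0.112]],[[-0.006,0.0,0.001],[0.0,0.0,0.112]],[[-0.007,0.001,0.0],[0.0,0.0,0.112]],[[-0.006,0.001,0.0],[0.0,0.0,0.112]],[[-0.007,0.003,0.0],[0.0,0.0,0.113]],[[-0.006,0.003,0.0],[0.0,0.0,0.112]],[[-0.005,0.003,0.0],[0.0,0.0,0.112]],[[-0.006,0.005,0.0],[0.0,0.0,0.112]],[[-0.004,0.004,0.0],[0.0,0.0,0.112]],[[-0.004,0.006,0.0],[0.0,0.0,0.113]],[[-0.004,0.005,0.001],[0.0,0.0,0.112]]]
end [0.5047 0.2452 0.1446] max 0.019 0.113
[[[0.0,0.0,0.021],[0.0,0.0,0.0]],[[0.0,0.0,0.021],[0.0,0.0,0.0]],[[0.0,0.0,0.021],[0.0,0.0,0.0]],[[0.0,0.0,0.021],[0.0,0.0,0.0]],[[0.0,0.0,0.021],[0.0,0.0,0.0]]]
end [0.5047 0.2452 0.0396] max 0.021 0.0
[[0.129, -0.992, 0.0], [-0.992, -0.129, 0.0], [0.0, 0.0, -1.0]]
```

Emit:
send_rows(
  rows=[
    [[0,0,0],[0,0,0]],
    [[0,0,0],[0,0,0]],
    [[0,0,0],[0,0,0]],
    [[0,0,0],[0,0,0]],
  ],
  fingers=0.04,
)

```text
time_s: 11.1
eef_pos: [0.5932, 0.216, 0.0368]
orientation: [3.134, 0.204, -0.002]
contact_force: [-0.1, 0.3, 0.2]
width: 0.0403
finger_force: 0.0
```

Emit:
send_rows(
  rows=[
    [[0,0,-0.018],[0,0,0]],
    [[0,0,-0.019],[0,0,0]],
    [[0,0,-0.018],[0,0,0]],
    [[0,0,-0.018],[0,0,0]],
    [[0,0,-0.019],[0,0,0]],
    [[0,0,-0.018],[0,0,0]],
    [[-0.006,-0.003,0],[0,0,0.112]],
    [[-0.006,-0.002,0],[0,0,0.112]],
    [[-0.007,-0.001,0],[0,0,0.113]],
    [[-0.007,-0.001,0],[0,0,0.112]],
    [[-0.006,0,0.001],[0,0,0.112]],
    [[-0.007,0.001,0],[0,0,0.112]],
    [[-0.006,0.001,0],[0,0,0.112]],
    [[-0.007,0.003,0],[0,0,0.113]],
    [[-0.006,0.003,0],[0,0,0.112]],
    [[-0.005,0.003,0],[0,0,0.112]],
    [[-0.006,0.005,0],[0,0,0.112]],
    [[-0.004,0.004,0],[0,0,0.112]],
    [[-0.004,0.006,0],[0,0,0.113]],
    [[-0.004,0.005,0.001],[0,0,0.112]],
  ],
)

```text
time_s: 13.1
eef_pos: [0.5043, 0.2447, 0.1452]
orientation: [2.356, -2.078, -0.0]
contact_force: [1.2, 0.2, 0.1]
width: 0.0397
finger_force: 0.0
```

Emit:
send_rows(
  rows=[
    [[0,0,0],[0,0,0]],
    [[0,0,0.021],[0,0,0]],
    [[0,0,0.021],[0,0,0]],
    [[0,0,0.021],[0,0,0]],
    [[0,0,0.021],[0,0,0]],
    [[0,0,0.021],[0,0,0]],
    [[0,0,0],[0,0,0]],
    [[0,0,0],[0,0,0]],
  ],
  fingers=0.0,
)

```text
time_s: 13.9
eef_pos: [0.5051, 0.2447, 0.0406]
orientation: [2.362, -2.07, 0.001]
contact_force: [0.7, -0.2, 0.0]
width: -0.0
finger_force: 0.0
```

Run:
```python
from h import *
from station import robot
from plan import C
s=robot.read_state();print(s["contact_force"],C(s["eef_pos"]))
im=robot.camera("wrist");cv2.imwrite("pics/w3.png",im)
```

```text
[ 0.68451052 -0.16747521  0.0024405 ] [-44.3 227.6  40.6]
```

View pics/w3.png

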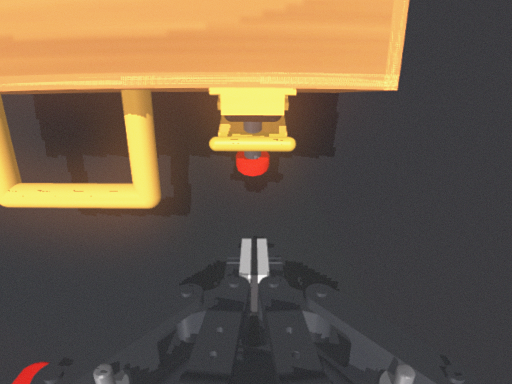

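The closed fingertips (255,245) line up with the red knob (252,163). The lid is shut with the catch above the hasp. Next I move in slowly.

Emit:
send_rows(
  rows=[
    [[0.004,0,0],[0,0,0]],
    [[0.004,0,0],[0,0,0]],
    [[0.004,0,0],[0,0,0]],
    [[0.004,0,0],[0,0,0]],
    [[0.004,0,0],[0,0,0]],
    [[0,0,0],[0,0,0]],
  ],
)

```text
time_s: 14.55
eef_pos: [0.5074, 0.2245, 0.0403]
orientation: [2.36, -2.073, -0.0]
contact_force: [0.0, 1.3, 0.2]
width: -0.0001
finger_force: 0.0
```

Emit:
send_rows(
  rows=[
    [[0.002,0,0],[0,0,0]],
    [[0.002,0,0],[0,0,0]],
    [[0.002,0,0],[0,0,0]],
    [[0.002,0,0],[0,0,0]],
    [[0,0,0],[0,0,0]],
  ],
)

```text
time_s: 15.05
eef_pos: [0.5085, 0.2169, 0.0403]
orientation: [2.361, -2.073, 0.0]
contact_force: [-0.4, -0.2, 0.2]
width: 0.0
finger_force: 0.0
```

Emit:
send_rows(
  rows=[
    [[0.002,0,0],[0,0,0]],
    [[0.002,0,0],[0,0,0]],
    [[0,0,0],[0,0,0]],
  ],
)

```text
time_s: 15.35
eef_pos: [0.509, 0.213, 0.0403]
orientation: [2.361, -2.073, 0.0]
contact_force: [0.7, 0.6, 0.2]
width: 0.0004
finger_force: 0.0
```

Emit:
send_rows(
  rows=[
    [[0.002,0,0],[0,0,0]],
    [[0.002,0,0],[0,0,0]],
    [[0,0,0],[0,0,0]],
  ],
)

```text
time_s: 15.65
eef_pos: [0.5095, 0.209, 0.0403]
orientation: [2.361, -2.073, -0.0]
contact_force: [-0.1, 0.7, 0.3]
width: -0.0004
finger_force: 0.0
```

Emit:
send_rows(
  rows=[
    [[0.001,0,0],[0,0,0]],
    [[0.001,0,0],[0,0,0]],
    [[0.001,0,0],[0,0,0]],
    [[0,0,0],[0,0,0]],
  ],
)

```text
time_s: 16.05
eef_pos: [0.51, 0.2066, 0.0404]
orientation: [-2.36, 2.072, 0.0]
contact_force: [-0.9, 2.1, 0.9]
width: 0.0001
finger_force: 0.8
```

Emit:
send_rows(
  rows=[
    [[0.001,0,0],[0,0,0]],
    [[0.001,0,0],[0,0,0]],
    [[0.001,0,0],[0,0,0]],
    [[0,0,0],[0,0,0]],
  ],
)

```text
time_s: 16.45
eef_pos: [0.5109, 0.2047, 0.0412]
orientation: [-2.359, 2.07, 0.0]
contact_force: [-3.0, 5.2, 4.4]
width: 0.0001
finger_force: 2.7
```

Run:
```python
from h import *
from station import robot
from plan import C
s=robot.read_state();print(s["contact_force"],C(s["eef_pos"]))
im=robot.camera("wrist");cv2.imwrite("pics/w4.png",cv2.resize(im[60:300,150:350],None,fx=2.5,fy=2.5))
```

```text
[-3.00901366  5.16785337  4.42286057] [-43.8 187.2  41.2]
```

View pics/w4.png

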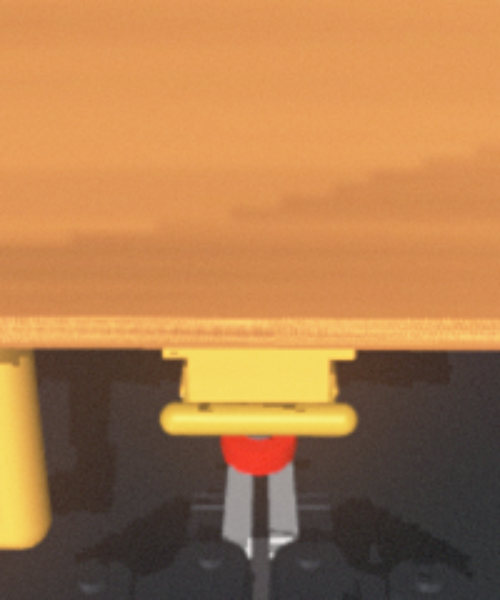

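The fingertips are on the knob face and the strap is swinging up (about 5 N sideways and 4 N upward drag). I'll keep pushing in small steps, rising a little to follow the arc.

Emit:
send_rows(
  rows=[
    [[0.001,0,-0.001],[0,0,0]],
    [[0.001,0,-0.001],[0,0,0]],
    [[0.001,0,-0.001],[0,0,0]],
    [[0,0,0],[0,0,0]],
  ],
)

```text
time_s: 16.9
eef_pos: [0.5111, 0.2004, 0.0437]
orientation: [-2.36, 2.072, -0.001]
contact_force: [0.2, 2.7, 2.3]
width: 0.0002
finger_force: 1.3
```

Emit:
send_rows(
  rows=[
    [[0.001,0,-0.001],[0,0,0]],
    [[0.001,0,-0.001],[0,0,0]],
    [[0,0,0],[0,0,0]],
  ],
)

```text
time_s: 17.2
eef_pos: [0.5111, 0.1985, 0.0449]
orientation: [-2.36, 2.072, 0.0]
contact_force: [1.7, 5.4, -1.6]
width: 0.0002
finger_force: 2.1
```

Emit:
send_rows(
  rows=[
    [[0.001,0,-0.001],[0,0,0]],
    [[0.001,0,0],[0,0,0]],
    [[0,0,0],[0,0,0]],
  ],
)

```text
time_s: 17.5
eef_pos: [0.5113, 0.1962, 0.0464]
orientation: [-2.361, 2.072, -0.0]
contact_force: [1.2, 3.1, 1.1]
width: 0.0
finger_force: 1.7
```

Emit:
send_rows(
  rows=[
    [[0.001,0,-0.001],[0,0,0]],
    [[0,0,0],[0,0,0]],
  ],
)

```text
time_s: 17.7
eef_pos: [0.5112, 0.1948, 0.0473]
orientation: [2.36, -2.072, 0.0]
contact_force: [1.0, 2.0, 0.6]
width: 0.0003
finger_force: 0.8
```

Emit:
send_rows(
  rows=[
    [[0.001,0,0],[0,0,0]],
    [[0,0,0],[0,0,0]],
  ],
)

```text
time_s: 17.9
eef_pos: [0.5114, 0.1942, 0.0474]
orientation: [2.361, -2.072, 0.0]
contact_force: [-0.4, 2.4, 2.2]
width: -0.0002
finger_force: 1.1
```

Emit:
send_rows(
  rows=[
    [[0.001,0,0],[0,0,0]],
    [[0.001,0,0],[0,0,0]],
    [[0,0,0],[0,0,0]],
  ],
)

```text
time_s: 18.2
eef_pos: [0.5113, 0.192, 0.0471]
orientation: [2.36, -2.072, -0.001]
contact_force: [-1.3, 0.9, 1.5]
width: 0.0001
finger_force: 0.9
```

Emit:
send_rows(
  rows=[
    [[0.001,0,-0.001],[0,0,0]],
    [[0,0,0],[0,0,0]],
  ],
)

```text
time_s: 18.4
eef_pos: [0.5113, 0.1919, 0.0475]
orientation: [2.36, -2.073, -0.002]
contact_force: [-1.7, 5.5, -3.4]
width: 0.0
finger_force: 2.5
```

Emit:
send_rows(
  rows=[
    [[0.001,0,0],[0,0,0]],
    [[0,0,0],[0,0,0]],
  ],
)

```text
time_s: 18.6
eef_pos: [0.5113, 0.1918, 0.0476]
orientation: [-2.359, 2.072, 0.004]
contact_force: [-1.4, 8.1, -2.8]
width: 0.0002
finger_force: 4.0
```

Emit:
send_rows(
  rows=[
    [[0.001,0,0],[0,0,0]],
    [[0,0,0],[0,0,0]],
  ],
)

```text
time_s: 18.8
eef_pos: [0.5114, 0.1917, 0.0476]
orientation: [-2.358, 2.072, 0.005]
contact_force: [-2.8, 10.4, -1.8]
width: 0.0
finger_force: 5.5
```

Emit:
send_rows(
  rows=[
    [[0.001,0,0],[0,0,0]],
    [[0,0,0],[0,0,0]],
  ],
)

```text
time_s: 19.0
eef_pos: [0.5114, 0.1916, 0.0477]
orientation: [-2.358, 2.071, 0.006]
contact_force: [-4.4, 13.9, -1.7]
width: 0.0001
finger_force: 7.0
```

Emit:
send_rows(
  rows=[
    [[0.001,0,0],[0,0,0]],
    [[0,0,0],[0,0,0]],
  ],
)

```text
time_s: 19.2
eef_pos: [0.5115, 0.1915, 0.0478]
orientation: [-2.356, 2.07, 0.008]
contact_force: [-4.9, 16.3, -1.5]
width: 0.0001
finger_force: 8.5
```

Run:
```python
from h import *
from station import robot
from plan import C
s=robot.read_state();print(s["contact_force"],C(s["eef_pos"]))
p=robot.camera_params("wrist");im=robot.camera("wrist");cv2.imwrite("pics/w5.png",cv2.resize(im[90:250,160:350],None,fx=3.5,fy=3.5,interpolation=2))
from plan import W
for a in(0,.1,.2,.3):
    d=np.array([0,np.sin(a),np.cos(a)]);n=np.array([0,np.cos(a),-np.sin(a)]);h=np.array([-45,144,24])
    print(a,((proj(p,[W(*(h+47*d)),W(*(h+34*d+19*n)),W(-45,152,75),W(-45,140,80)])-[160,90])*3.5).round(0).tolist())
```

```text
[-4.92194443 16.2974687  -1.52232193] [-44.8 174.   47.8]
0 [[329.0, 452.0], [329.0, 532.0], [329.0, 521.0], [329.0, 452.0]]
0.1 [[329.0, 483.0], [329.0, 544.0], [329.0, 521.0], [329.0, 452.0]]
0.2 [[329.0, 512.0], [329.0, 554.0], [329.0, 521.0], [329.0, 452.0]]
0.3 [[329.0, 538.0], [329.0, 561.0], [329.0, 521.0], [329.0, 452.0]]
```

View pics/w5.png

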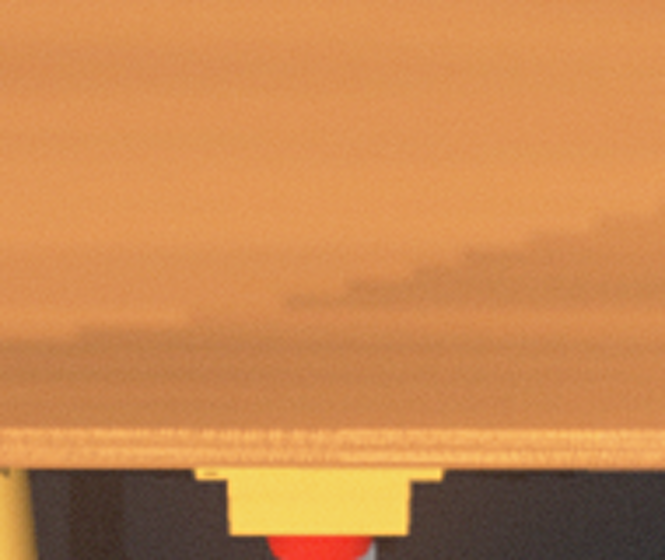

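The strap's end lip no longer shows in front of the catch, and the contact geometry (a knob about 17 mm tall) suggests the hasp is home. I'll back off and check from directly above.

Emit:
send_rows(
  rows=[
    [[-0.003,0,0],[0,0,0]],
    [[-0.005,0,0],[0,0,0]],
    [[-0.01,0,0],[0,0,0]],
    [[-0.015,0,0],[0,0,0]],
    [[-0.015,0,0],[0,0,0]],
    [[-0.015,0,0],[0,0,0]],
    [[-0.015,0,0],[0,0,0]],
    [[0,0,0],[0,0,0]],
    [[0,0,0],[0,0,0]],
  ],
)

```text
time_s: 20.15
eef_pos: [0.502, 0.2654, 0.0481]
orientation: [2.362, -2.071, -0.0]
contact_force: [0.4, 0.6, 0.3]
width: -0.0003
finger_force: 0.0
```

Run:
```python
from h import *
from station import robot
from plan import C,W
s=robot.read_state();print(s["time_s"],s["contact_force"],C(s["eef_pos"]))
p=robot.camera_params("wrist");im=robot.camera("wrist");cv2.imwrite("pics/w6.png",cv2.resize(im[0:200,130:380],None,fx=3,fy=3,interpolation=2))
print(C(-p["R"].T@p["t"]))
for a in(0,.1,.2):
    d=np.array([0,np.sin(a),np.cos(a)]);n=np.array([0,np.cos(a),-np.sin(a)]);h=np.array([-45,144,24])
    print(a,((proj(p,[W(*(h+47*d+2*n)),W(*(h+34*d+19*n)),W(-45,152,75),W(-45,140,80)])-[130,0])*3).round(0).tolist())
```

```text
20.15 [0.43620043 0.63458653 0.25082991] [-44.8 248.5  48.1]
[-44.6 165.4 191.3]
0 [[375.0, 130.0], [374.0, 272.0], [375.0, 177.0], [375.0, 60.0]]
0.1 [[375.0, 170.0], [374.0, 295.0], [375.0, 177.0], [375.0, 60.0]]
0.2 [[375.0, 209.0], [374.0, 316.0], [375.0, 177.0], [375.0, 60.0]]
```

View pics/w6.png

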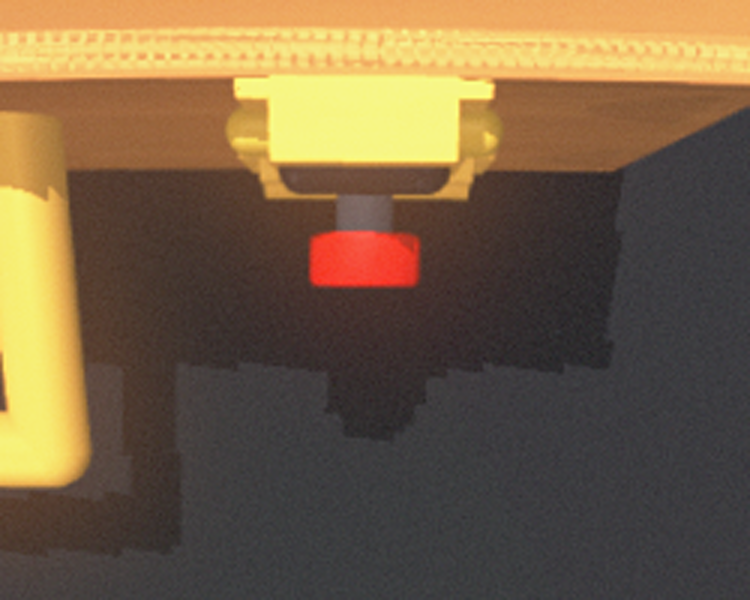

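From above, the lip's ends (rows 105-155, x 230-500) sit tucked behind the catch where angle 0 predicts row 130. The knob stands square (row 287), so the hasp is home and the tool is clear.

```bash
python3 -c "
from station import robot
print(robot.job_done())"
```

```text
the job is handed in; nothing more can be done
None
```

The job is handed in at about 20 s on the robot's clock: the pictures show the lid shut with no pastels outside the case and the hasp snapped home behind its catch. The push on the hasp peaked at about 17 N and I saw no bystander moved, but the hand-in call returned no verdict.

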